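# Power up the laboratory balance and tare the beaker

## Task

Tare the balance with the empty beaker standing on its pan, pressing with the fingertips: first push the wide rocker switch fully over to its other side by pressing its raised end, next press the round key of the balance fully down (it latches and stays down), then press the long bar key fully down, hold it there for two seconds and let it come up again. Do not switch the narrow rocker, do not press the square key, and leave the beaker and everything else on the bench where it stands.

Things in the scene. Friction and masses are not known exactly. Their poses are not given: they have to be found in the camera images.
- balance: White fixed balance, 270 mm (its x) by 200 mm (y). Origin: centre of its footprint on the bench. Its -x end, towards the robot, is a level key deck 45 mm high (x -135 to -55 mm) with three grey keys in a row along y at x = -95 mm: round at y = +70, long bar at 0, square at -70 mm. Behind it: display up to 72 mm high, then the steel pan (see pan).
- pan (a point): Centre of the top of the round steel weighing pan, 120 mm diameter, 78 mm above the bench, at x = +50 mm on the balance.
- on_key_top (a point): Centre of the top face of the round key (28 mm diameter), which stands 10 mm proud of the deck when up. It moves with the key.
- on_key (a joint): Travel of the round key in m: 0 = up (off), 0.006 = fully down (on), 4 mm proud then. Moves straight down against about 2.5 N of friction without a spring, then a hard stop; it stays where it is left. Counts as on beyond 0.005.
- tare_bar_top (a point): Centre of the top face of the long bar key (22 mm in the balance's x, 60 mm in its y), 10 mm proud of the deck when up. It moves with the key.
- tare_bar (a joint): Travel of the long bar key in m: 0 = up, 0.005 = fully down. Spring key: 1.5 N to start, 5 N fully down, then a hard stop; it comes up when released. Counts as pressed beyond 0.004.
- square_key_top (a point): Centre of the top face of the square key (24 by 24 mm), 10 mm proud of the deck. Not to be pressed.
- square_key (a joint): Travel of the square key in m: 0 = up, 0.005 = fully down; spring key like the bar. Leave it up.
- wide_box: White fixed switch box, 90 x 90 x 40 mm high, with the WIDE grey rocker (44 mm wide, 64 mm long) on top. Origin: centre of its underside. The rocker's length lies along the box's x, its hinge across the middle along y. The box stands left or right of the balance at any yaw from -90 to 90 degrees; the other box stands on the other side.
- wide_rocker (a joint): Angle in rad: about 0 off, 0.32 fully over (on), hard stops at both; on beyond 0.27. V-shaped: two halves meet at the middle, 46 mm above the bench. At 0 the box's -x half is level and the +x half rises to an end about 10 mm higher. Pressing the +x half down level (46 mm above bench, 6 mm above box) gives 0.32. Friction takes some 2 to 3 N at the end; stays as left.
- wide_end (a point): Point in the top face of the wide rocker's +x half (raised while off), 24 mm from the middle: the place to press. It moves with the rocker.
- narrow_box: The other white fixed switch box, same size, with the NARROW grey rocker (18 mm wide, 64 mm long). It feeds another instrument and is already on. Origin: centre of its underside.
- narrow_rocker (a joint): Angle of the narrow rocker in rad, as for the wide one: starts at about 0.31 (on, its -x half is the raised one) and must stay above 0.2.
- beaker: Empty small glass beaker, 48 mm diameter, 60 mm high, standing loose near the centre of the balance pan. Origin: centre of its underside. To be left there.
- weight: Bystander: steel calibration weight with a knob, 28 mm diameter, 43 mm high, loose on the bench towards the robot, left. Origin: centre of its underside.
- vial: Bystander: small capped glass vial, 26 mm diameter, 50 mm high, loose on the bench towards the robot, right. Origin: centre of its underside.
- scoop: Bystander: steel weighing spoon, 150 mm long, lying flat on the bench in front of the jar, its handle to the right (-y). Origin: under its middle.
- amber: Bystander: amber bottle, 64 mm diameter, 130 mm high, at the back left. Origin: centre of its underside.
- jar: Bystander: white jar, 60 mm diameter, 80 mm high, at the back right. Origin: centre of its underside.

How it is judged:
By the outcome, as a careful person would: the job done as asked, in the order asked, and still so for the second after the job is handed in, with the robot touching nothing.
It also fails if it takes over 51 s, if anything falls off the work surface, if the arm or the gripper's body presses on something with over 40 N, if the wrist force passes 120 N, or if a joint passes its speed limit or range.

## Robot

A 7-joint arm with a two-finger parallel gripper is mounted at the origin on the work surface. World frame = base frame: x ahead of the robot, y to its left, z up, the work surface at z = 0. Lengths are in mm, angles in rad, forces in N, time in s.
With the tool pointing down it reaches from about 400 to 875 mm from the base axis. Payload 19.3 kg.
Tool frame: the origin (TCP) lies at the very end of the fingers, on their centre line; the grasp point (between the pads) lies 19 mm behind it (grip_point_offset is the z of the grasp point in the tool frame, in mm); z points along the fingers, y is the line along which they close (so a half turn about z gives the same grasp; the last joint's range is limited). The gripper opens to 85 mm and grips with 20 to 120 N. Pads are 22 mm wide; open, the fingers measure 114 mm over their backs; the gripper's body (76 mm by 85 mm) begins 54 mm behind the grasp point. The pads swing forward as they close: fully open they stand 13 mm farther back than shut.
Start: joints at [-1.257, 0.521, -0.036, 1.599, 0.021, 1.021, -0.113], TCP at [234.046, 579.514, 196.291] pointing down, gripper open.
Joint ranges: [-2.91, 2.91], [-0.3, 2.13], [-1.5, 1.42], [0.17, 2.43], [-1.26, 4.41], [0.16, 1.93], [-2.52, 2.52]. Speed limits (rad/s): [1.89, 1.89, 2.39, 2.39, 3.01, 3.01, 3.01].

## Interface

Orientations are given as a 3x3 rotation matrix whose columns are the frame's x, y, z axes.
In Python, from workcell import movep, movel, goto_joints, open_gripper, clamp, wait, inverse_kinematics, read_state, camera, PlanningError, finish_job, grip_point_offset gives the robot as it stands. Calls block until the motion is done:
- movep(position, orientation): joint-space move of the TCP to a pose.
- movel(position, frame=None, max_speed=150, guard=None): straight line of the TCP; frame=None keeps the orientation; max_speed is the mean speed in mm/s. With guard (N) it stops when the force on the tool has changed by that much, and returns True; else False.
- goto_joints(angles): joint-space move.
- open_gripper() and clamp(): open the fingers fully, or close them until they stop; the grip force is fixed at half the most.
- wait(seconds).
- inverse_kinematics(position, orientation): joint angles nearest the present ones, or None.
- read_state(): the state.
- camera(name): name is "side" or "top"; returns a dict with "image" (480x640x3 uint8, blue, green, red), "range_z" (480x640 float32, mm along the optical axis (not along the pixel's ray), 0 where there is no reading), "fx", "fy", "cx", "cy" (pixels), "cam_to_world" (4x4, takes a point from camera to world coordinates). Camera axes: x right, y up, looking along -z (the intrinsics and any distortion apply to the point x, -y, -z); pixel columns grow to the right and rows downward; lengths in mm; the calibration is good to about 2 mm. A picture is of the moment at which its call begins.
A pose or a line that the arm cannot do raises PlanningError and nothing moves.
- finish_job(): hands the job in; it is judged then, once.
The state is a dict: "time": time; "qpos": joint angles; "qvel": joint speeds; "joint_efforts": joint torques, N m; "eef_pos": TCP position; "tool_rot": TCP orientation; "ft_force": force on the tool from outside, world axes, zero at the start; "torque": the same for the moment, N m; "finger_gap": finger opening in mm; "gripper_force": force on a finger pad.
Only numpy, scipy, OpenCV 4.12 (cv2) and the standard library are available. Lean on these libraries where they do the work, as an engineer would, in place of code of your own. Each camera call takes 0.05 s, during which the arm holds its last target. There are 200 camera calls.

## Working session

There is one attempt and no reset: what is moved stays moved. The work goes in short steps, each a Python script; the robot and the scene stay as the last script left them, time stands still between calls to the robot, and variables do not carry over. Pictures are saved under pics/ and viewed, at most 10 in all, crops included, and the job is handed in when it is done.

```bash
ls; mkdir -p pics; python3 - <<'E'
from workcell import *
import cv2,numpy as np
for n in("top","side"):
    c=camera(n); cv2.imwrite(f"pics/{n}0.png",c["image"]); np.savez(f"{n}0.npz",**c)
    print(n,c["fx"],c["fy"],c["cx"],c["cy"],c["cam_to_world"].round(3).tolist(),[k for k in c], (c["range_z"]>0).mean())
s=read_state();print(s["time"],s["eef_pos"],s["tool_rot"],s["finger_gap"],grip_point_offset)
E
```

```text
pics
top 611.436529460095 611.436529460095 327.0144919401868 241.353912455551 [[-0.001, 0.982, -0.189, 322.543], [-1.0, -0.004, -0.016, -16.833], [-0.016, 0.189, 0.982, 1337.995], [0.0, 0.0, 0.0, 1.0]] ['image', 'range_z', 'fx', 'fy', 'cx', 'cy', 'cam_to_world'] 0.9958626302083333
side 452.764647952069 452.764647952069 321.95711101878584 236.96037555582734 [[0.729, 0.349, -0.589, -8.152], [-0.684, 0.386, -0.619, -608.717], [0.011, 0.854, 0.52, 587.186], [0.0, 0.0, 0.0, 1.0]] ['image', 'range_z', 'fx', 'fy', 'cx', 'cy', 'cam_to_world'] 0.9957421875
0.1 [233.92679276 579.24107366 195.78109113] [[-9.27264090e-01  3.74407820e-01 -3.01892910e-04]
 [ 3.74407934e-01  9.27263604e-01 -9.52544303e-04]
 [-7.67057283e-05 -9.96291227e-04 -9.99999501e-01]] 85.14946522408773 -18.700000000000003
```

View pics/top0.png

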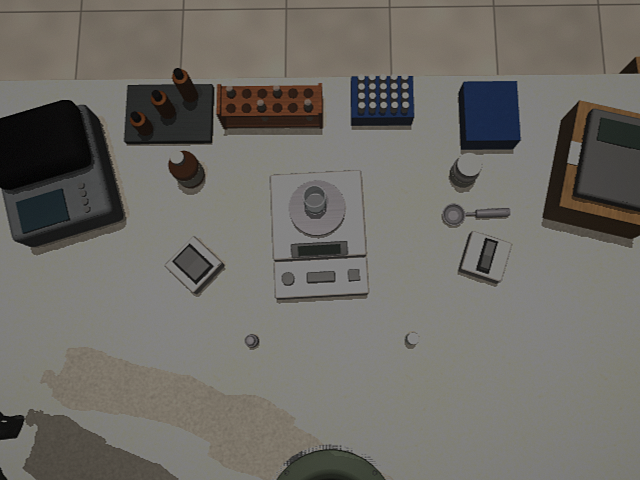

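View pics/side0.png

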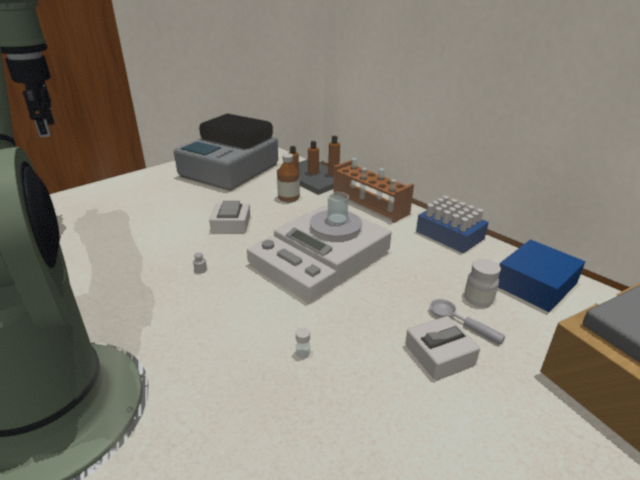

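The top view shows the wide rocker on the left box at (194,264). The round key is at (288,279), the bar at (321,277) and the square key at (354,275). The beaker is at (315,200) and the narrow box at (486,257). The side view shows the wide box at (230,215). Next I'll measure these points.

```bash
cat > h.py <<'E'
import numpy as np,cv2
def pts(c,uv):
    uv=np.atleast_2d(uv).astype(float); z=c["range_z"][uv[:,1].astype(int),uv[:,0].astype(int)]
    p=np.c_[(uv[:,0]-c["cx"])/c["fx"]*z,-(uv[:,1]-c["cy"])/c["fy"]*z,-z,np.ones(len(z))]
    return (p@np.asarray(c["cam_to_world"]).T)[:,:3]
def plane(c,uv,h):
    uv=np.atleast_2d(uv).astype(float); T=np.asarray(c["cam_to_world"])
    d=np.c_[(uv[:,0]-c["cx"])/c["fx"],-(uv[:,1]-c["cy"])/c["fy"],-np.ones(len(uv))]@T[:3,:3].T
    return T[:3,3]+d*((h-T[2,3])/d[:,2])[:,None]
E
python3 - <<'E'
from h import *
c=dict(np.load("top0.npz")); g=cv2.cvtColor(c["image"],cv2.COLOR_BGR2GRAY)
print(g[277,310:335],g[279,280:300],g[264,165:225])
print("bench z",pts(c,[[250,310],[200,320],[400,300],[230,250]])[:,2])
def blobs(name,x0,y0,x1,y1,lo,hi,amin,h):
    m=np.zeros_like(g); m[y0:y1,x0:x1]=cv2.inRange(g,lo,hi)[y0:y1,x0:x1]
    n,l,s,ce=cv2.connectedComponentsWithStats(m,connectivity=4)
    for i in range(1,n):
        if s[i,4]>=amin:
            vv,uu=np.nonzero(l==i); P=pts(c,np.c_[uu,vv]); W=plane(c,np.c_[uu,vv],h)[:,:2]
            r=cv2.minAreaRect(W.astype(np.float32))
            print(name,s[i],ce[i].round(1),"centroid",W.mean(0).round(1),"rect",np.round(r[0],1),np.round(r[1],1),round(r[2],1),"z med",np.median(P[:,2]).round(1),np.percentile(P[:,2],[5,95]).round(1))
blobs("keys",276,262,366,292,60,128,40,55)
blobs("wide",168,240,222,290,40,128,60,48)
blobs("narrow",462,235,510,280,40,128,60,48)
for nm,(x0,y0,x1,y1) in dict(wide=(168,240,222,290),narrow=(462,235,510,280)).items():
    vv,uu=np.mgrid[y0:y1,x0:x1]; P=pts(c,np.c_[uu.ravel(),vv.ravel()])
    q=P[P[:,2]>28]; print(nm,"box",len(q),cv2.minAreaRect(q[:,:2].astype(np.float32)), np.percentile(q[:,2],[1,10,50,90,99]).round(1))
    hh=P[P[:,2]>49]; print(" high pts",len(hh),hh.mean(0).round(1))
E
```

```text
[87 87 86 87 87 86 87 87 87 87 86 86 86 87 85 87 88 88 86 87 86 87 87 86
 58] [135 104  69  84  85  87  88  89  87  89  88  89  94  64  96 138 133 130
 130 129] [115 125 134 131 131 131 130 133 138 110  41  16  26  59  79  78  77  75
  75  76  74  76  75  76  75  74  78  81  81  81  81  80  81  80  82  80
  82  81  81  80  83  84  79  51  24  16  41 103 136 135 132 132 132  97
  81  81  42  34  35  89]
bench z [ 0.52916849 -1.97430433 -1.24984972 -0.13036185]
keys [347 269  14  13 148] [353.2 274.2] centroid [498.1 -51.5] rect [496.4 -52. ] [27.5 25.6] 89.8 z med 53.2 [42.  57.9]
keys [281 271  15  14 148] [287.4 277.7] centroid [491.1  87.8] rect [491.1  87.7] [26.4 30. ] 18.4 z med 53.0 [42.1 57.4]
keys [306 271  30  13 287] [320.  276.3] centroid [493.9  18.8] rect [492.4  17.7] [25.5 61.4] 0.3 z med 53.5 [44.2 58.1]
wide [195 240  27  50 194] [209.3 259.7] centroid [531.5 256.3] rect [522.  258.3] [106.1  54.7] 1.1 z med 36.2 [-3.9 42.9]
wide [175 247  35  33 614] [191.7 262.9] centroid [524.5 294. ] rect [525.  293.9] [64.1 44.8] 46.2 z med 47.1 [41.4 54.5]
wide [168 267  23  23
[... 522 characters left out ...]
8] centroid [ 540.  -339.9] rect [ 537.2 -339.1] [24.8 76. ] 71.6 z med 46.1 [39.3 54.6]
narrow [500 247  10  33  81] [505.2 264.3] centroid [ 519.3 -374.4] rect [ 521.5 -375.2] [ 5.4 72.4] 71.3 z med 38.7 [-0.6 42.4]
narrow [462 268  36  12 167] [474.  275.2] centroid [ 496.2 -307.2] rect [ 492.  -316.4] [76.5 17.3] 71.7 z med 14.7 [-3. 40.]
wide box 1698 ((420.70361328125, 170.770263671875), (413.3509826660156, 91.99393463134766), 49.83293533325195) [31.3 36.  41.3 49.6 55.8]
 high pts 204 [527.2 293.   96. ]
narrow box 1710 ((429.1051025390625, -217.45375061035156), (111.09686279296875, 440.53790283203125), 42.12944793701172) [30.8 35.9 40.  46.8 55. ]
 high pts 103 [ 508.9 -308.5  151.8]
```

```bash
python3 - <<'E'
import cv2,numpy as np
a=cv2.imread("pics/top0.png");b=cv2.imread("pics/side0.png")
f=lambda i,x,y:cv2.resize(i[y:y+60,x:x+80],(400,300),interpolation=cv2.INTER_CUBIC)
g=lambda i,x,y:cv2.resize(i[y:y+75,x:x+100],(400,300),interpolation=cv2.INTER_CUBIC)
cv2.imwrite("pics/crop.png",cv2.convertScaleAbs(np.vstack([np.hstack([f(a,155,235),f(b,190,185)]),np.hstack([g(a,270,235),g(b,245,225)])]),alpha=1.4))
E
```

```text
(no output)
```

View pics/crop.png

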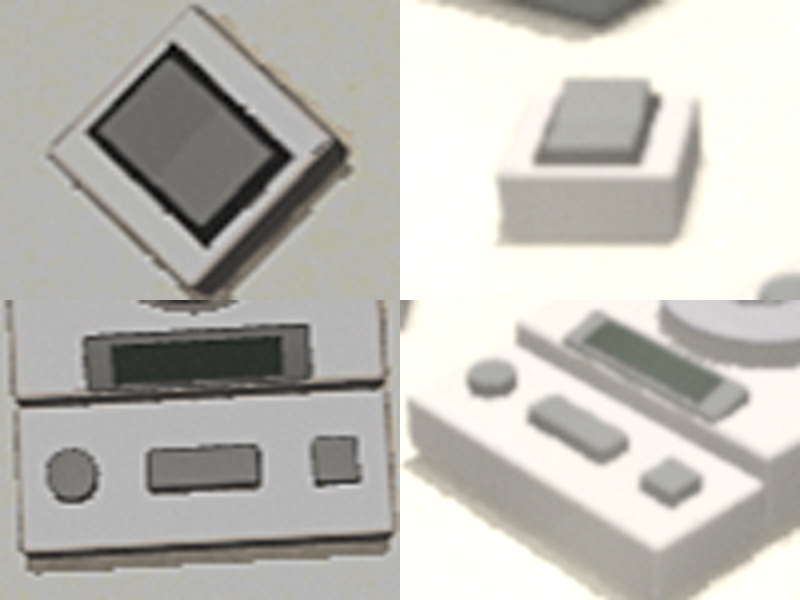

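The crop shows the wide rocker's crease running across its middle. The upper-left half looks tilted, which would make it the raised end, towards world (+x,+y). I'll check that with depth along the axis, and check the keys against the side view.

```bash
python3 - <<'E'
from h import *
c=dict(np.load("top0.npz")); s=dict(np.load("side0.npz"))
for n,ctr,yaw in(("wide",(525,294),46.2),("narrow",(537,-339),-18.4)):
  for cam in(c,s):
    vv,uu=np.mgrid[0:480,0:640]; P=pts(cam,np.c_[uu.ravel(),vv.ravel()])
    a=np.radians(yaw); d=P[:,:2]-ctr; u=d@[np.cos(a),np.sin(a)]; v=d@[-np.sin(a),np.cos(a)]
    w=18 if n=="wide" else 7
    print(n,[(round(float(np.median(P[k][:,2])),1),int(k.sum())) for t in range(-35,36,10) for k in [(abs(u-t)<5)&(abs(v)<w)&(P[:,2]>30)&(P[:,2]<75)]])
    # white box top extents
    g=cv2.cvtColor(cam["image"],cv2.COLOR_BGR2GRAY).ravel()
    k=(abs(u)<60)&(abs(v)<60)&(P[:,2]>33)&(P[:,2]<60); W=plane(cam,np.c_[uu.ravel(),vv.ravel()][k],40)[:,:2]
    print("  box rect",cv2.minAreaRect(W.astype(np.float32)))
# side-view keys: project top-view estimates, and blob centroid in side
g=cv2.cvtColor(s["image"],cv2.COLOR_BGR2GRAY)
T=np.linalg.inv(s["cam_to_world"])
for nm,p in dict(round=(491.1,87.8,55),bar=(493.9,18.8,55),square=(498.1,-51.5,55),wide=(525,294,48)).items():
    q=T@[*p,1]; u,v=s["fx"]*q[0]/-q[2]+s["cx"],s["cy"]+s["fy"]*q[1]/q[2]
    r=g[int(v),int(u)]; m=np.zeros_like(g); x,y=int(u),int(v)
    m[y-14:y+15,x-18:x+19]=cv2.inRange(g,int(r)-12,int(r)+12)[y-14:y+15,x-18:x+19]
    n,l,st,ce=cv2.connectedComponentsWithStats(m,connectivity=4); i=l[y,x]
    print(nm,"pred",round(u,1),round(v,1),"blob",ce[i].round(1),st[i,4],"world",plane(s,ce[i],p[2])[0].round(1))
E
```

```text
wide [(41.6, 96), (45.5, 73), (45.7, 78), (45.5, 79), (47.3, 83), (49.2, 83), (52.0, 77), (41.1, 47)]
  box rect ((523.3416137695312, 291.10162353515625), (90.9864273071289, 89.67518615722656), 46.5570182800293)
wide [(43.9, 52), (47.7, 39), (48.4, 24), (47.9, 28), (49.6, 34), (51.7, 37), (54.6, 40), (55.2, 4)]
  box rect ((524.887451171875, 295.5554504394531), (119.42094421386719, 91.75462341308594), 47.97348403930664)
narrow [(41.0, 35), (52.1, 32), (50.2, 30), (47.4, 27), (44.9, 30), (45.9, 33), (46.0, 29), (42.2, 25)]
  box rect ((538.6436157226562, -337.1806640625), (90.23017120361328, 90.57029724121094), 71.3119125366211)
narrow [(45.6, 74), (53.9, 53), (51.3, 44), (48.4, 38), (47.6, 39), (47.9, 41), (48.0, 38), (44.5, 13)]
  box rect ((533.3036499023438, -338.3464660644531), (94.57101440429688, 94.93853759765625), 71.43295288085938)
round pred 268.4 242.2 blob [267.4 242.7] 50 world [488.1  87.5  55. ]
bar pred 289.3 254.5 blob [289.2 255.3] 129 world [491.8  16.5  55. ]
square pred 313.1 267.9 blob [312.  268.4] 64 world [495.3 -51.4  55. ]
wide pred 229.7 207.9 blob [229.1 207. ] 217 world [526.8 299.6  48. ]
```

```bash
python3 - <<'E'
from workcell import *
import numpy as np
def R(deg):
    a=np.radians(deg); return np.array([[np.cos(a),np.sin(a),0],[np.sin(a),-np.cos(a),0],[0,0,-1.]])
for nm,p,ds in(("wide",(541,311,90),(46,226)),("on",(491,88,90),(3,183)),("bar",(494,18,90),(3,183))):
    for d in ds: print(nm,d,np.round(q,2) if (q:=inverse_kinematics(p,R(d))) is not None else None)
E
```

```text
wide 46 [-0.9   0.69  0.43  1.71 -0.37  0.82 -1.07]
wide 226 [-0.45  0.65 -0.25  1.68  0.2   0.83  1.59]
on 3 [-0.71  0.55  0.57  2.04 -0.47  0.67 -1.35]
on 183 [-0.32  0.48  0.03  2.02 -0.02  0.64  1.35]
bar 3 [-0.59  0.55  0.59  2.06 -0.49  0.67 -1.2 ]
bar 183 [-0.2   0.47  0.06  2.04 -0.04  0.63  1.51]
```

Both views agree to within about 3 mm. Depth shows the +x half of the wide rocker is the raised one, with yaw about 46°. Next I'll press the rocker.

```bash
cat >> h.py <<'E'
def R(deg):
    a=np.radians(deg); return np.array([[np.cos(a),np.sin(a),0],[np.sin(a),-np.cos(a),0],[0,0,-1.]])
E
python3 - <<'E'
from workcell import *
from h import *
clamp()
print(read_state()["time"],read_state()["finger_gap"])
x,y=539.5,308.5
movep([x,y,110],R(226))
movel([x,y,66],max_speed=80)
s=read_state();print(s["time"],s["eef_pos"].round(1),s["ft_force"].round(1))
hit=movel([x,y,42.5],max_speed=20,guard=12)
s=read_state();print(hit,s["time"],s["eef_pos"].round(1),s["ft_force"].round(1))
movel([x,y,120],max_speed=120)
print(read_state()["time"])
c=camera("top"); np.savez("top1.npz",**c)
vv,uu=np.mgrid[235:295,165:225]; P=pts(c,np.c_[uu.ravel(),vv.ravel()])
a=np.radians(46.3); d=P[:,:2]-(523.5,292); u=d@[np.cos(a),np.sin(a)]; v=d@[-np.sin(a),np.cos(a)]
print([(round(float(np.median(P[k][:,2])),1),int(k.sum())) for t in range(-35,36,10) for k in [(abs(u-t)<5)&(abs(v)<18)&(P[:,2]>30)&(P[:,2]<75)] if k.any()])
cv2.imwrite("pics/c1.png",cv2.resize(camera("side")["image"][180:280,180:340],(800,500)))
E
```

```text
0.8667 -0.03522302004361646
3.1417 [539.6 308.6  66. ] [ 0.2 -0.4  0.2]
False 4.4667 [539.5 308.6  42.6] [ 0.3 -0.6  1.3]
5.2667
[]
```

View pics/c1.png

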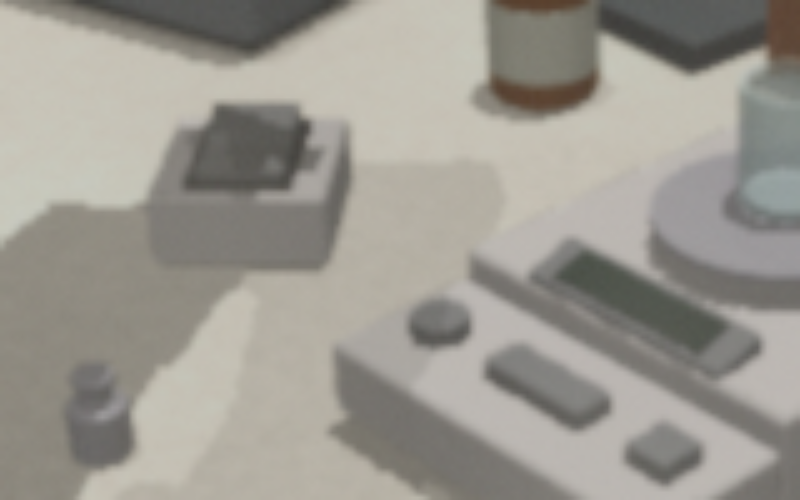

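The side crop shows the wide box with its rocker at about (255,140), and it may not be fully over. Only 1.3 N was felt at z=42.6. I'll continue the guarded press from the same place and lower.

```bash
cat >> h.py <<'E'
def prof(c,ctr=(523.5,292),yaw=46.3,w=18):
    vv,uu=np.mgrid[0:480,0:640]; P=pts(c,np.c_[uu.ravel(),vv.ravel()])
    a=np.radians(yaw); d=P[:,:2]-ctr; u=d@[np.cos(a),np.sin(a)]; v=d@[-np.sin(a),np.cos(a)]
    return [(t,round(float(np.median(P[k][:,2])),1),int(k.sum())) for t in range(-35,36,10) for k in [(abs(u-t)<5)&(abs(v)<w)&(P[:,2]>30)&(P[:,2]<75)] if k.any()]
E
python3 - <<'E'
from workcell import *
from h import *
s=camera("side"); print("side",prof(s)); cv2.imwrite("pics/c2.png",cv2.resize(s["image"][110:260,150:350],(800,600)))
E
```

```text
side [(-35, 41.9, 54), (-25, 47.0, 47), (-15, 48.1, 27), (-5, 47.9, 23), (5, 48.4, 37), (15, 51.3, 41), (25, 54.1, 40), (35, 54.9, 10)]
```

View pics/c2.png

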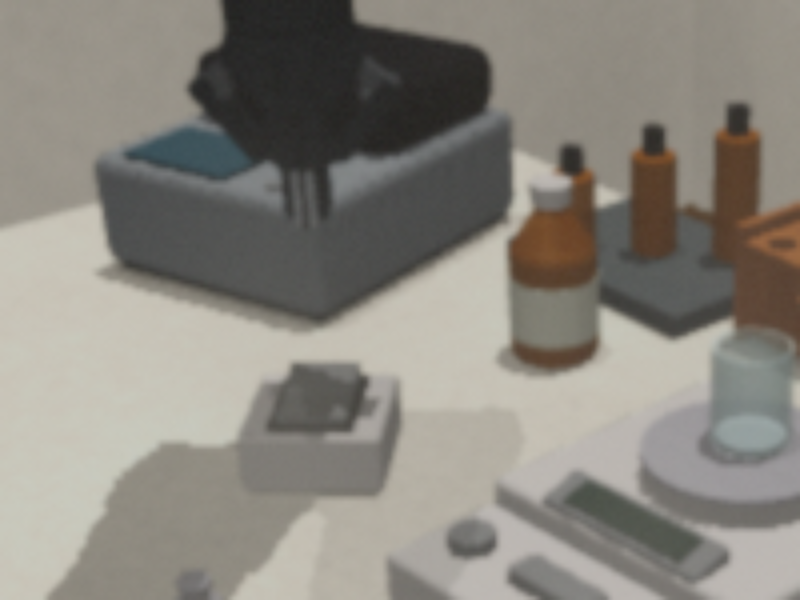

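The picture shows the closed fingertips at crop (305,225), which is pixel (226,166). The rocker's far end is still raised. I'll compare the true tip position with the TCP.

```bash
python3 - <<'E'
from workcell import *
from h import *
s=camera("side");c=camera("top");e=read_state()["eef_pos"];print(e)
for n,k in(("side",s),("top",c)):
    q=np.linalg.inv(k["cam_to_world"])@[*e,1]; print(n,"tcp px",k["fx"]*q[0]/-q[2]+k["cx"],k["cy"]+k["fy"]*q[1]/q[2],"depth",-q[2])
vv,uu=np.mgrid[140:172,212:245]; P=pts(s,np.c_[uu.ravel(),vv.ravel()])
k=(np.hypot(P[:,0]-e[0],P[:,1]-e[1])<60)&(P[:,2]>60); o=np.argsort(P[k][:,2])[:15]
print(np.c_[P[k][o],np.c_[uu.ravel(),vv.ravel()][k][o]].round(1))
E
```

```text
[539.23060036 308.35665462 119.35862242]
side tcp px 228.640400154012 178.8760012921979 depth 1133.0704238785765
top tcp px 176.71204972911244 250.3689011078858 depth 1242.6319490948897
[[549.3 311.5 155.4 230.  164. ]
 [538.6 299.4 156.8 229.  166. ]
 [541.8 304.3 157.  229.  165. ]
 [534.5 301.8 157.2 227.  166. ]
 [530.6 304.6 157.3 225.  166. ]
 [531.8 302.  157.8 226.  166. ]
 [528.1 305.  157.9 224.  166. ]
 [533.9 296.1 159.  228.  166. ]
 [527.4 308.  159.8 223.  165. ]
 [529.1 306.3 159.8 224.  165. ]
 [534.5 301.4 159.9 227.  165. ]
 [530.6 304.1 160.1 225.  165. ]
 [541.2 302.8 160.2 229.  164. ]
 [532.  301.7 160.5 226.  165. ]
 [535.4 298.2 160.6 228.  165. ]]
```

```bash
python3 - <<'E'
from workcell import *
from h import *
s0=dict(np.load("side0.npz")); e0=np.array([233.9,579.2,195.8]); s=camera("side"); c=camera("top"); st=read_state(); e=st["eef_pos"]
print(st["tool_rot"].round(2).tolist(),st["finger_gap"],st["qpos"].round(3))
for n,k,e in(("start",s0,e0),("now",s,e),("nowtop",c,e)):
    vv,uu=np.mgrid[0:480,0:640]; uv=np.c_[uu.ravel(),vv.ravel()]; P=pts(k,uv)
    m=(np.hypot(P[:,0]-e[0],P[:,1]-e[1])<70)&(P[:,2]>e[2]-20); Q=P[m]
    q=np.linalg.inv(k["cam_to_world"])@[*e,1]; print(n,"tcp px",k["fx"]*q[0]/-q[2]+k["cx"],k["cy"]+k["fy"]*q[1]/q[2])
    for z in range(-20,200,10):
        b=(Q[:,2]-e[2]>=z)&(Q[:,2]-e[2]<z+10)
        if b.any(): print(z,b.sum(),Q[b].mean(0).round(0),Q[b][:,:2].min(0).round(0),Q[b][:,:2].max(0).round(0))
cv2.imwrite("pics/c3.png",np.hstack([cv2.resize(s0["image"][60:160,0:100],(400,400)),cv2.resize(s["image"][110:210,170:270],(400,400))]))
E
```

```text
[[-0.69, -0.72, -0.0], [-0.72, 0.69, -0.0], [0.0, 0.0, -1.0]] -0.11873324375094095 [-0.445  0.61  -0.252  1.67   0.185  0.885  1.603]
start tcp px 53.68509977417517 149.58197227561877
40 7 [233. 585. 245.] [210. 536.] [258. 622.]
50 71 [231. 570. 251.] [205. 528.] [260. 624.]
60 83 [229. 563. 261.] [205. 523.] [262. 625.]
70 89 [228. 561. 271.] [205. 523.] [263. 625.]
80 71 [230. 563. 280.] [205. 522.] [264. 625.]
90 43 [236. 566. 290.] [200. 512.] [270. 638.]
100 68 [226. 550. 301.] [200. 512.] [271. 638.]
110 72 [232. 552. 310.] [197. 511.] [268. 635.]
120 76 [225. 539. 321.] [197. 513.] [260. 600.]
130 105 [229. 545. 331.] [197. 512.] [270. 637.]
140 136 [227. 548. 341.] [197. 511.] [270. 635.]
150 113 [220. 542. 350.] [198. 513.] [254. 604.]
160 132 [226. 551. 362.] [196. 539.] [266. 583.]
170 194 [227. 551. 371.] [195. 539.] [268. 579.]
180 196 [227. 552. 381.] [196. 539.] [269. 588.]
190 205 [227. 552. 391.] [196. 538.] [270. 584.]
now tcp px 228.65497177550242 178.7570316269812
30 7 [534. 302. 157.] [529. 298.] [540. 307.]
40 39 [535. 302. 165.] [525. 295.] [553. 315.]
50 49 [
[... 308 characters left out ...]
. 262.] [574. 343.]
120 223 [531. 303. 245.] [486. 255.] [589. 360.]
130 179 [535. 298. 254.] [500. 266.] [584. 348.]
140 173 [532. 300. 264.] [503. 274.] [571. 333.]
150 125 [535. 299. 274.] [505. 275.] [569. 333.]
160 90 [526. 285. 286.] [501. 271.] [563. 327.]
170 149 [523. 284. 295.] [499. 269.] [566. 326.]
180 148 [524. 284. 305.] [500. 270.] [570. 323.]
190 150 [523. 284. 315.] [501. 270.] [565. 328.]
nowtop tcp px 176.6516545955683 250.29174009483972
90 5 [561. 270. 216.] [558. 268.] [564. 272.]
100 11 [563. 269. 226.] [559. 264.] [566. 276.]
110 23 [567. 268. 234.] [560. 260.] [581. 282.]
120 106 [577. 269. 245.] [561. 257.] [591. 282.]
130 31 [574. 271. 252.] [563. 261.] [582. 278.]
```

View pics/c3.png

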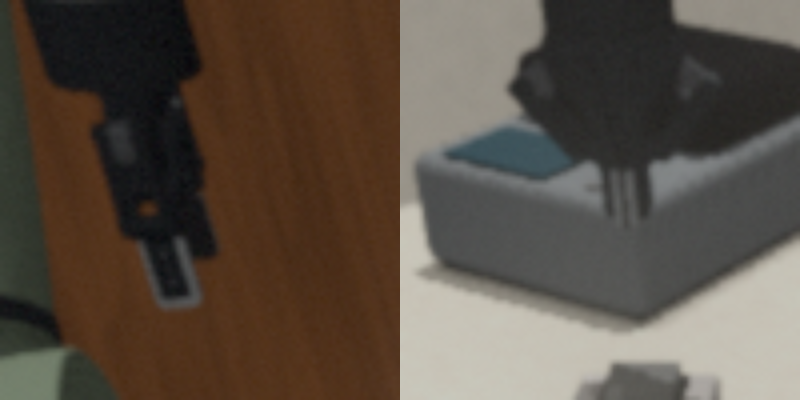

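The pictures show the real fingertips at z≈153 while the reported TCP is at 119, so the fingers end about 34 mm short of the TCP. The start image shows the same offset, and it explains why nothing was touched. The x and y positions agree. I'll press by guard, going deeper in TCP terms.

```bash
python3 - <<'E'
from workcell import *
from h import *
x,y=539.5,308.5
movel([x,y,30],max_speed=120)
s=read_state();print(s["time"],s["eef_pos"].round(1),s["ft_force"].round(1))
z=30;hit=False
while not hit and z>4:
    z-=2; hit=movel([x,y,z],max_speed=20,guard=10); s=read_state(); print(z,hit,s["eef_pos"].round(2),s["ft_force"].round(1))
    hit=hit or s["ft_force"][2]>10
print(s["time"])
movel([x,y,90],max_speed=150)
movep([490.5,87.7,70],R(183))
print(read_state()["time"],prof(camera("top")),prof(camera("side")))
E
```

```text
6.5167 [539.9 308.7  30.6] [ 0.7 -0.8  0.1]
28 False [539.72 308.6   28.41] [ 0.8 -0.1  0. ]
26 False [539.45 308.45  25.93] [ 0.1  0.5 -0.1]
24 False [539.39 308.46  23.83] [ 0.   0.4 -0.2]
22 False [539.44 308.44  21.88] [1.4 0.6 0.1]
20 False [539.51 308.49  19.93] [ 0.1 -0.1  0.5]
18 False [539.47 308.52  17.92] [0.1 0.4 0.4]
16 False [539.44 308.47  15.88] [ 0.3  0.4 -0.1]
14 False [539.41 308.4   13.82] [-0.1 -0.1  0. ]
12 False [539.35 308.42  11.78] [-0.5 -0.3 -0.2]
10 False [539.58 308.51  10.97] [-5.6 -4.2 21.5]
9.0167
10.6083 [(-35, 40.5, 96), (-25, 52.7, 88), (-15, 50.4, 70), (-5, 47.7, 71), (5, 45.2, 76), (15, 45.3, 81), (25, 45.3, 71), (35, 42.0, 65)] [(-35, 42.5, 57), (-25, 51.3, 77), (-15, 53.1, 11), (-5, 50.7, 5), (5, 47.8, 22), (15, 47.4, 28), (25, 47.6, 25), (35, 47.1, 9)]
```

The rocker is fully over: the +x half is level at about 45 mm and the -x half is raised. The hard stop puts the tip offset at about 35 mm. Next come the round key and then the bar.

```bash
cat >> h.py <<'E'
def press(x,y,z0=24,zmin=10.5,f=10):
    from workcell import movel,read_state
    movel([x,y,z0],max_speed=120); z=z0
    while z>zmin:
        z-=1; h=movel([x,y,z],max_speed=20,guard=f); s=read_state()
        print(round(s["time"],2),z,h,s["eef_pos"].round(1),s["ft_force"].round(1))
        if h or s["ft_force"][2]>f: return True
    return False
E
python3 - <<'E'
from workcell import *
from h import *
x,y=490.5,87.7
ok=press(x,y); movel([x,y,60],max_speed=150)
movep([493.5,18,60],R(183))
a=camera("top"); T=camera("side")
for c,n in((a,"top"),(T,"side")):
    vv,uu=np.mgrid[0:480,0:640]; P=pts(c,np.c_[uu.ravel(),vv.ravel()])
    for nm,p in(("round",(490.5,87.7)),("square",(497,-51.5)),("deck",(492,53))):
        k=(np.hypot(P[:,0]-p[0],P[:,1]-p[1])<8)&(P[:,2]<75); print(n,nm,np.median(P[k][:,2]) if k.any() else None,k.sum())
print(ok,read_state()["time"])
E
```

```text
11.49 23 False [490.8  87.8  23.5] [ 0.8  0.3 -0.2]
11.74 22 False [490.6  87.7  22.1] [-0.6  0.3 -0.1]
11.99 21 False [490.5  87.7  20.9] [ 0.4 -0.4  0.1]
12.24 20 False [490.4  87.7  19.9] [ 0.6 -0.5 -0.5]
12.49 19 False [490.5  87.7  19. ] [-0.1  0.7 -0.6]
12.74 18 False [490.5  87.7  18. ] [-0.5  0.1  0.3]
12.99 17 False [490.5  87.7  16.9] [ 0.6  0.1 -0.2]
13.24 16 False [490.5  87.7  15.9] [ 0.2 -0.8  0.2]
13.49 15 False [490.5  87.7  14.9] [ 0.3 -0.5 -0.9]
13.74 14 False [490.5  87.7  14. ] [-0.9 -0.8  3.2]
13.99 13 False [490.6  87.7  13.7] [-4.6 -1.3 20.7]
top round None 0
top square None 0
top deck None 0
side round 50.36759713930246 23
side square 57.10727832606176 27
side deck 55.424302677231424 6
True 14.9417
```

The round key is down: the side view reads 50.4 mm against 57.1 mm for the square key, and a hard stop was felt. Next is the bar, held down.

```bash
python3 - <<'E'
from workcell import *
from h import *
x,y=493.5,18
ok=press(x,y,f=11)
for _ in range(5):
    wait(.5); s=read_state(); print("hold",s["time"],s["eef_pos"][2].round(2),s["ft_force"].round(1))
movel([x,y,100],max_speed=120)
movep([330,250,200],R(183))
print(ok,read_state()["time"])
c=camera("side"); a=camera("top")
for n,k in(("top",a),("side",c)):
    vv,uu=np.mgrid[0:480,0:640]; P=pts(k,np.c_[uu.ravel(),vv.ravel()])
    for nm,p in(("round",(490.5,87.7)),("bar",(493.5,18)),("square",(497,-51.5))):
        m=(np.hypot(P[:,0]-p[0],P[:,1]-p[1])<8)&(P[:,2]<75); print(n,nm,np.median(P[m][:,2]) if m.any() else None,m.sum())
    print(prof(k),prof(k,(538,-337.5),-18.5,7))
cv2.imwrite("pics/end.png",a["image"])
E
```

```text
15.64 23 False [493.8  18.1  23.5] [-1.1 -0.6  1.1]
15.89 22 False [493.5  18.   22.1] [-0.1  0.3  0.4]
16.14 21 False [493.5  18.   21. ] [-0.2 -0.5  0.2]
16.39 20 False [493.6  18.   20. ] [0.5 0.3 1.1]
16.64 19 False [493.6  18.   19. ] [ 0.8 -0.4  1.7]
16.89 18 False [493.6  18.   18. ] [0.5 0.  1.9]
17.14 17 False [493.6  18.   17. ] [ 0.1 -0.3  4.5]
17.39 16 False [493.6  18.   16. ] [ 1.1 -0.3  3.8]
17.64 15 False [493.6  18.   15.1] [ 0.1 -0.2  6.2]
17.89 14 False [493.7  18.   14.7] [-4.6 -1.1 25.1]
hold 18.3917 14.72 [-4.7 -0.  25.6]
hold 18.8917 14.68 [-4.3  0.3 25. ]
hold 19.3917 14.71 [-4.6 -0.6 25. ]
hold 19.8917 14.7 [-4.8 -0.7 25.1]
hold 20.3917 14.7 [-4.6 -0.5 25.3]
True 22.4083
top round 47.18503743311089 47
top bar 54.2361766503052 45
top square 54.17423392307819 43
[(-35, 41.2, 96), (-25, 52.8, 87), (-15, 50.5, 70), (-5, 47.3, 70), (5, 44.9, 76), (15, 44.3, 75), (25, 44.9, 76), (35, 41.7, 58)] [(-35, 41.0, 33), (-25, 52.4, 36), (-15, 51.0, 30), (-5, 47.7, 29), (5, 45.7, 28), (15, 46.0, 28), (25, 45.9, 34), (35, 43.0, 22)]
side round 50.65007991931577 19
side bar 56.645079881274455 23
side square 56.495750551463175 29
[(-35, 42.3, 61), (-25, 52.2, 73), (-15, 52.8, 12), (-5, 50.3, 4), (5, 47.4, 23), (15, 47.4, 22), (25, 47.9, 29), (35, 47.2, 8)] [(-35, 47.0, 71), (-25, 54.9, 32), (-15, 51.7, 24), (-5, 49.2, 30), (5, 47.8, 33), (15, 48.0, 36), (25, 48.1, 32), (35, 42.7, 16)]
```

View pics/end.png

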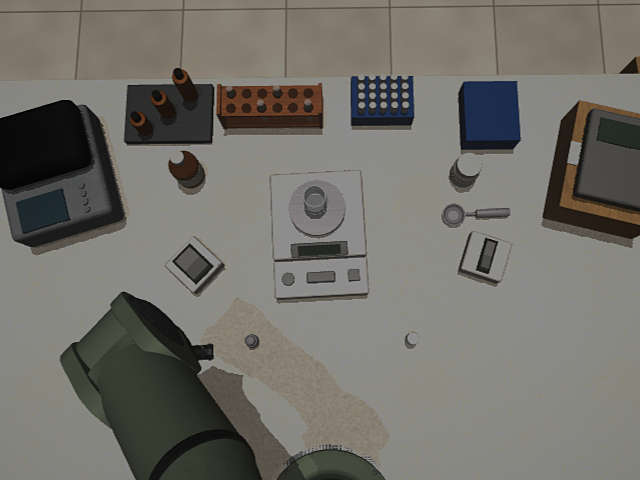

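The final picture shows the beaker at (315,200) and the weight, vial, bottle and other items where they started. The wide rocker at (194,264) is over, the round key is down, and the bar and square keys are up. I'm handing the job in.

```bash
python3 -c "
from workcell import *
print(finish_job())"
```

```text
the job is handed in; nothing more can be done
None
```

The job is done and handed in: the wide rocker is fully over, the round key is latched down, and the bar key was held fully down for about 2.5 s and came back up. The narrow rocker, square key, beaker and bystanders show no change in the final camera images, and the last clock reading, just before hand-in, was about 22 s of the 51 s allowed.

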